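# Seat the wood and snap the toggle clamp

### The job

Push the thick piece of wood lying on the clamping board with your fingertips until it lies flat along and fully against the board's metal fence; do not pick it up. Then push the clamp's lever over past centre so that it snaps across and its foot presses down on the wood. Leave the other things on the bench and on the board where they are.

Things in the scene. Friction and masses are not known exactly. Their poses are not given: they have to be found in the camera images.
- jig: Fixed clamping board: plywood 240 x 170 mm (x, y), 12 mm thick. Origin: centre of its underside, on the bench. x points from the wood to the fence and clamp, y along the fence, z up. Fence: metal bar 12 mm thick, 150 mm long, its face to the wood at x = +20 mm, top 34 mm above the bench. The clamp stands behind it on the line y = 0; its foot plate spans x = 52 to 104 mm, 44 mm wide.
- fence_face (a point): Middle of the fence face that the wood must lie against, 31 mm above the bench (jig x = +20 mm); jig's axes.
- block_center (a point): Centre of the thick sawn wood block, 42 x 130 x 38 mm (x, y, z), loose on the board, its face towards the fence 25 to 60 mm off it and up to 0.12 rad askew. Its length (y) runs roughly along the fence; its top is 50 mm above the bench; about 0.1 kg. Seated, its centre is at jig x = -1 mm.
- clamp_lever (a joint): Lever angle, rad: 0 open (the start; handle leans 0.6 rad away from the wood, to jig +x), 0.6 upright (about the centre), 1.2 closed on the wood, handle leaning 0.6 rad over it (1.24: end stop, nothing under the foot). A spring drives it away from centre to the side it is on, so past centre it snaps over by itself. Pushing the handle's end takes about 6 N at first, falling to nothing at centre.
- lever_pivot (a point): Pivot of the lever, 62 mm above the bench at jig x = +75 mm, y = 0. The lever turns about jig y.
- handle_tip (a point): Centre of the round upper end of the handle, 95 mm from the pivot. The handle is a black rubber-covered rod 18 mm in diameter over its upper 50 mm, 12 mm steel below. Open: jig x = 129 mm, 140 mm above the bench; upright: jig x = 75 mm, 157 mm above the bench; closed: jig x = 21 mm, 140 mm above the bench.
- press_foot: The rubber-tipped foot (14 mm across) at the end of the clamp's steel arm. The arm is rigid with the handle, stands up behind the fence when open, and swings down over the wood when closed. The origin of this body is at the lever's pivot and turns with it.
- foot_pad (a point): Underside of the foot. Open: 125 mm above the bench at jig x = 38 mm; closed it rests on the wood's top, 50 mm above the bench at jig x = 3 mm, y = 0.
- padlock_1: Brass padlock lying on the board beside the clamp, 69 x 42 x 21 mm; origin under its centre. Leave it.
- carpenter_pencil_1: Flat carpenter's pencil, 166 mm long, 7 mm high, lying on the bench along the board's edge on the side of jig +y; origin under its centre. Leave it.
- flat_offcut: Another, thinner wood offcut, 60 x 110 x 19 mm, on the bench away from the board; origin under its centre. Leave it.
- tape_measure_1: Tape measure, 41 x 89 x 65 mm, standing on the bench; origin under its centre. Leave it.
- screw_jar: Jar of screws, 61 mm across, 85 mm high, on the bench; origin under its centre. Leave it.
- screwdriver_2: Screwdriver lying on the bench, 214 mm long, 24 mm high; origin under its centre. Leave it.
Not all that is in view belongs to the job. What is meant by the part that bears block_center is not turquoise or yellow, and is the larger of those in its own colour.

How it is judged:
By the outcome, as a careful person would: the job done as asked, in the order asked, and still so for the second after the job is handed in, with the robot touching nothing.
It also fails if it takes over 43 s, if anything falls off the work surface, if the arm or the gripper's body presses on something with over 40 N, if the wrist force passes 120 N, or if a joint passes its speed limit or range.

### The arm

A 7-joint arm with a two-finger parallel gripper is mounted at the origin on a cart in front of the work surface, level with it; the furniture and walls round the work are solid. World frame = base frame: x ahead of the robot, y to its left, z up, the work surface at z = 0. Lengths are in m, angles in rad, forces in N, time in s.
With the tool pointing down it reaches from about 0.4 to 0.9 m from the base axis. Payload 5.6 kg.
Tool frame: the origin (TCP) lies at the very end of the fingers, on their centre line; the grasp point (between the pads) lies 19 mm behind it; z points along the fingers, x is the direction in which the jaws open and shut, and the axes are right-handed (so a half turn about z gives the same grasp; the last joint's range is limited). The gripper opens to 92 mm and grips with 3 to 60 N. Pads are 20 mm wide; open, the fingers measure 128 mm over their backs; the gripper's body (75 mm by 189 mm) begins 69 mm behind the grasp point.
Start: joints at [1.075, 0.468, -0.012, 1.603, 0.006, 1.071, -0.056], TCP at [0.284, -0.585, 0.215] pointing down, gripper open.
Joint ranges: [-2.53, 2.53], [-0.31, 2.02], [-1.57, 1.55], [0.28, 2.44], [-1.29, 4.43], [0.15, 1.84], [-2.92, 2.92]. Speed limits (rad/s): [2.57, 2.57, 3.14, 3.14, 3.14, 3.14, 3.14].

### API

Orientations are given as [roll, pitch, yaw] about the fixed x, y, z axes, in that order (R = Rz(yaw) Ry(pitch) Rx(roll)).
In Python, from rig import manip, cams gives the robot as it stands.
- The arm moves only by the shell command python3 -m handwheel 'ROWS' [FORCE]. ROWS is JSON, a list of rows, each a list of 5 numbers: the opening, from 0 (shut) to 1 (fully open), then the shift along the tool's x, y, z in m, then the turn about the tool's z in rad. A call has 1 to 10 rows; each row shifts and turns the commanded pose from where the row before left it, along the tool's axes as they then stand; what a row does not reach is not made up. A row lasts 1/10 s, in which the tool goes at most 50 mm and 8.59 degrees, less where a joint would pass 70% of its speed; a pose out of reach is approached as far as the arm can. A call is refused whole if a number of a shift passes 0.05 or a number of a turn 0.15, either way. A call with a gripper value outside its range is refused whole. The fingers move at their own pace and stop on an object; FORCE is the grip in N (left out, the last holds). Time passes only in rows, so rows that do not move let the fingers close. It gives the time, the measured TCP pose, the force and the opening at its end, in the units of the state.
- manip.get_obs(): the state, without advancing time (a new reading comes with each control period).
- cams.snapshot(name): name is "scene" or "top" or "wrist"; returns the picture (420x560x3 uint8, blue, green, red); there is no depth.
- cams.get_calibration(name): a dict with "fx", "fy", "cx", "cy" (pixels), "eye" and "rotation" of the camera in the world; the wrist camera has in their place "tool_from_camera" (4x4, takes a point from camera to tool coordinates, whose origin is the TCP and whose axes are the tool frame's). Camera axes: x right, y down, z forward; pixel columns grow to the right and rows downward; lengths in m; the calibration is good to about 2 mm. A picture is of the moment at which its call begins: read the wrist's pose just before it. get_calibration takes no time and is no camera call.
- manip.sign_off(): hands the job in, once; it reports no verdict.
The state is a dict: "time": time; "joints": joint angles; "qvel": joint speeds; "joint_torque": joint torques, N m; "eef_pos": TCP position; "tool_rot": TCP orientation; "ft_force": force on the tool from outside, world axes, zero at the start; "torque": the same for the moment, N m; "width": finger opening in m.
Only numpy, scipy, OpenCV 4.12 (cv2) and the standard library are available. Lean on these libraries where they do the work, as an engineer would, in place of code of your own. Each camera call takes 0.05 s, during which the arm holds its last target. There are 200 camera calls.

## Working session

There is one attempt and no reset: what is moved stays moved. The work goes in short steps, Python scripts to look and compute and a shell command to move; the robot and the scene stay as the last step left them, time stands still between calls to the robot, and variables do not carry over. Pictures are saved under pics/ and viewed, about 8 in all and at most 12, crops included, and the job is handed in when it is done.

```bash
mkdir -p pics
python3 - <<'E'
from rig import manip,cams
import cv2
o=manip.get_obs();print({k:o[k] for k in('time','eef_pos','tool_rot','ft_force','width')})
for n in('scene','top'):
    cv2.imwrite(f'pics/{n}0.png',cams.snapshot(n));print(n,cams.get_calibration(n))
print(cams.get_calibration('wrist'))
E
```

```text
{'time': 0.0, 'eef_pos': array([ 0.28401752, -0.58400935,  0.21364497]), 'tool_rot': array([ 3.14145927e+00,  1.75740865e-03, -1.11809227e+00]), 'ft_force': array([ 0.11491842, -0.13132125,  0.5070845 ]), 'width': 0.09176762986972606}
scene {'fx': 507.9738352383968, 'fy': 507.9738352383968, 'cx': 276.3097934877895, 'cy': 213.19749613221106, 'eye': array([-0.62621656,  0.97579068,  1.2003163 ]), 'rotation': array([-2.21253891, -0.02346605, -2.31073662])}
top {'fx': 520.6807191432687, 'fy': 520.6807191432687, 'cx': 280.0373079522375, 'cy': 213.14365058710493, 'eye': array([ 0.18881318, -0.00355995,  1.59455299]), 'rotation': array([-2.96476468e+00, -2.23391570e-03, -1.55273693e+00])}
{'fx': 336.8223572829961, 'fy': 336.8223572829961, 'cx': 272.41336922877844, 'cy': 207.76188389394449, 'tool_from_camera': array([[ 9.99998119e-01, -1.86478046e-05, -1.93925692e-03,
        -2.42041961e-04],
       [ 4.91960517e-04,  9.69684421e-01,  2.44360147e-01,
        -6.83437626e-02],
       [ 1.87591045e-03, -2.44360641e-01,  9.69682607e-01,
        -1.70682762e-01],
       [ 0.00000000e+00,  0.00000000e+00,  0.00000000e+00,
         1.00000000e+00]])}
```

View pics/top0.png

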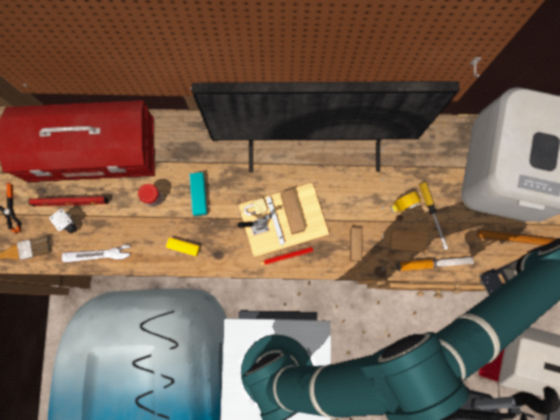

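View pics/scene0.png

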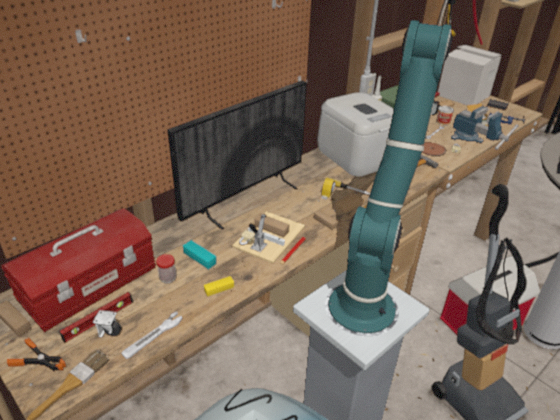

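```bash
cat > h.py <<'E'
import numpy as np,cv2
from scipy.spatial.transform import Rotation as R
from rig import manip,cams
def cam(n):
    c=cams.get_calibration(n)
    if n=='wrist':
        o=manip.get_obs();T=np.eye(4);T[:3,:3]=R.from_euler('xyz',o['tool_rot']).as_matrix();T[:3,3]=o['eef_pos']
        T=T@c['tool_from_camera'];return c,T[:3,:3],T[:3,3]
    r=np.array(c['rotation']);M=r if r.ndim==2 else R.from_euler('xyz',r).as_matrix()
    return c,M,np.array(c['eye'])
def ray(C,uv,z):
    c,M,e=C;uv=np.atleast_2d(uv).astype(float)
    d=np.c_[(uv[:,0]-c['cx'])/c['fx'],(uv[:,1]-c['cy'])/c['fy'],np.ones(len(uv))]@M.T
    return e+d*((z-e[2])/d[:,2])[:,None]
def proj(C,p):
    c,M,e=C;q=(np.atleast_2d(p)-e)@M
    return np.c_[q[:,0]/q[:,2]*c['fx']+c['cx'],q[:,1]/q[:,2]*c['fy']+c['cy']]
E
python3 - <<'E'
from h import *
im=cv2.imread('pics/top0.png')
cv2.imwrite('pics/c1.png',cv2.resize(im[170:270,225:345],None,fx=6,fy=6,interpolation=cv2.INTER_CUBIC))
C=cam('top')
b=ray(C,[(239,203),(313,183),(328,237),(253,257)],.012);print(b.round(3),np.linalg.norm(np.diff(b,axis=0),axis=1))
print(ray(C,[(293,210)],.05))
E
```

```text
[[ 0.501  0.126  0.012]
 [ 0.569 -0.103  0.012]
 [ 0.4   -0.15   0.012]
 [ 0.335  0.078  0.012]] [0.23864115 0.17538591 0.23721943]
[[ 0.4751884  -0.04095135  0.05      ]]
```

View pics/c1.png

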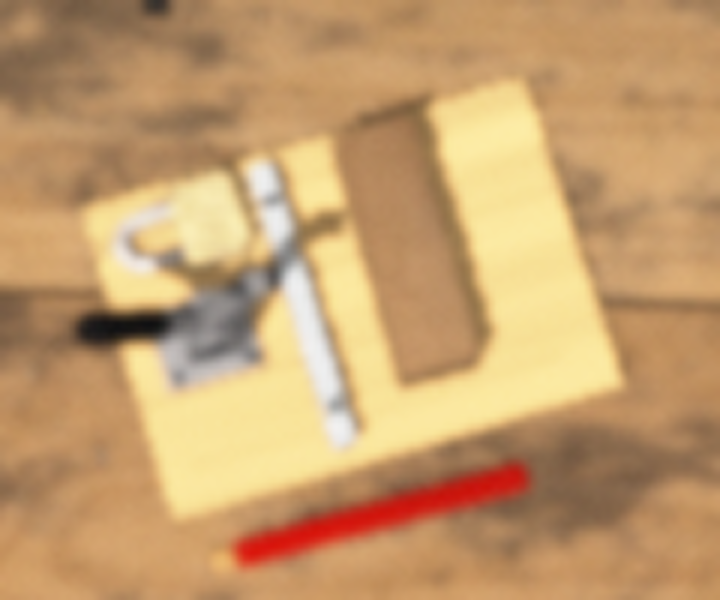

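```bash
python3 -m handwheel '[[0.7,0,0,-0.005,-0.1],[0.7,0,0,0,-0.14],[0.7,0,0,0,-0.14],[0.7,0,0,0,-0.14],[0.7,0,0,0,-0.14],[0.7,0,0,0,-0.14],[0.7,0,0,0,-0.14],[0.7,0,0,0,-0.14],[0.7,0,0,0,-0.14],[0.7,0,0,0,-0.14]]'
cat > go.py <<'E'
# python3 go.py x y z yaw : remaining shift in tool axes
import sys;from h import *
o=manip.get_obs();a=list(map(float,sys.argv[1:]))
M=R.from_euler('xyz',o['tool_rot']).as_matrix()
print(o['time'],o['eef_pos'].round(4),o['tool_rot'].round(3),o['ft_force'].round(1),'shift',(M.T@(np.array(a[:3])-o['eef_pos'])).round(4),'turn',round(-(a[3]-o['tool_rot'][2]),3))
E
python3 go.py .468 -.07 .215 .285
```

```text
time: 1.1
eef_pos: [0.2841, -0.5842, 0.219]
tool_rot: [-3.141, 0.0, 0.248]
ft_force: [-0.2, 0.5, -0.1]
width: 0.0645
1.1 [ 0.2841 -0.5842  0.219 ] [-3.141  0.     0.248] [-0.2  0.5 -0.1] shift [ 0.3043 -0.4535  0.0044] turn -0.037
```

```bash
python3 -m handwheel '[[0.7,0.02,-0.03,0,-0.037],[0.7,0.02,-0.03,0,0],[0.7,0.02,-0.03,0,0],[0.7,0.02,-0.03,0,0],[0.7,0.02,-0.03,0,0],[0.7,0.02,-0.03,0,0],[0.7,0.02,-0.03,0,0],[0.7,0.02,-0.03,0,0],[0.7,0.02,-0.03,0,0],[0.7,0.02,-0.03,0,0]]'
python3 go.py .468 -.07 .215 .285
```

```text
time: 2.1
eef_pos: [0.3953, -0.24, 0.2194]
tool_rot: [-3.142, 0.0, 0.279]
ft_force: [-0.0, 0.5, -0.5]
width: 0.0643
2.1 [ 0.3953 -0.24    0.2194] [-3.142  0.     0.279] [-0.   0.5 -0.5] shift [ 0.1167 -0.1434  0.0044] turn -0.006
```

```bash
python3 -m handwheel '[[0.7,0.022,-0.028,0,-0.006],[0.7,0.022,-0.028,0,0],[0.7,0.022,-0.028,0,0],[0.7,0.022,-0.028,0,0],[0.7,0.022,-0.028,0,0],[0.7,0,0,0,0],[0.7,0,0,0,0]]'
python3 - <<'E'
from h import *
C=cam('wrist');cv2.imwrite('pics/w1.png',cams.snapshot('wrist'))
import pickle;pickle.dump(C,open('w1.pkl','wb'));print(C[2])
E
python3 go.py .468 -.07 .215 .285
```

```text
time: 2.8
eef_pos: [0.4614, -0.076, 0.2193]
tool_rot: [-3.141, 0.001, 0.287]
ft_force: [-1.2, 0.1, 0.8]
width: 0.0645
[ 0.44209384 -0.01015972  0.3899821 ]
2.85 [ 0.4612 -0.077   0.2192] [3.141e+00 1.000e-03 2.850e-01] [-0.5 -0.4  0.5] shift [ 0.0085 -0.0048  0.0042] turn -0.0
```

View pics/w1.png

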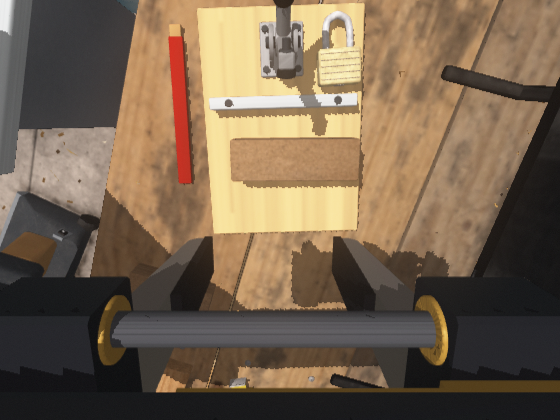

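```bash
cat > m.py <<'E'
import sys,pickle
from h import *
def measure(im,C,p0=None):
    hsv=cv2.cvtColor(im,cv2.COLOR_BGR2HSV)
    return hsv
if __name__=='__main__':
    C=pickle.load(open('w1.pkl','rb'));im=cv2.imread('pics/w1.png');hsv=cv2.cvtColor(im,cv2.COLOR_BGR2HSV)
    for p in[(300,160),(300,183),(230,200),(300,103),(270,120),(290,190)]:print(p,hsv[p[1],p[0]])
    b=ray(C,[(214,234),(356,230),(365,4),(198,9)],.012);print('board',b.round(3).tolist(),np.linalg.norm(np.diff(b,axis=0),axis=1).round(3))
    c=b.mean(0);ex=(b[2]+b[3]-b[0]-b[1])[:2];ax=np.arctan2(ex[1],ex[0]);print('centre',c.round(4),'xang',ax)
    f=ray(C,[(210,108),(357,104)],.034);print('fence front top',f.round(4).tolist())
    k=ray(C,[(231,139),(358,139),(358,182),(231,180)],.05);
    J=np.array([[np.cos(ax),np.sin(ax)],[-np.sin(ax),np.cos(ax)]])
    print('fence jig',((f-c)[:,:2]@J.T).round(4).tolist());print('block jig',((k-c)[:,:2]@J.T).round(4).tolist())
E
python3 m.py
```

```text
(300, 160) [ 15 114 185]
(300, 183) [ 16 122 157]
(230, 200) [ 21  99 242]
(300, 103) [ 15   2 234]
(270, 120) [ 22  93 244]
(290, 190) [ 23  92 248]
board [[0.411, -0.151, 0.012], [0.57, -0.099, 0.012], [0.498, 0.128, 0.012], [0.338, 0.076, 0.012]] [0.167 0.238 0.168]
centre [ 0.4544 -0.0115  0.012 ] xang 1.8808285203387287
fence front top [[0.3767, -0.0134, 0.034], [0.5184, 0.0323, 0.034]]
fence jig [[0.0219, 0.0746], [0.0222, -0.0743]]
block jig [[-0.0088, 0.053], [-0.0118, -0.0726], [-0.0548, -0.0743], [-0.0497, 0.0552]]
```

Run:
```python
import cv2
im=cv2.imread('pics/w1.png')
cv2.imwrite('pics/c2.png',cv2.resize(im[0:240,185:375],None,fx=2.5,fy=2.5,interpolation=cv2.INTER_CUBIC)[:600])
```

```text
(no output)
```

View pics/c2.png

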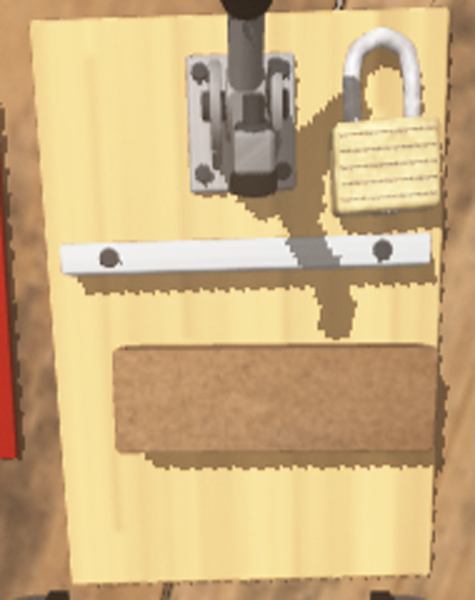

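```bash
python3 go.py .490 -.0893 .215 .310; python3 -m handwheel '[[0.7,0.012,0.005,0,-0.025],[0.7,0.012,0.005,0,0],[0.7,0,0,0.03,0],[0.7,0,0,0.03,0],[0.7,0,0,0,0]]'; python3 go.py .490 -.0893 .03 .31
```

```text
2.85 [ 0.4612 -0.077   0.2192] [3.141e+00 1.000e-03 2.850e-01] [-0.5 -0.4  0.5] shift [0.0242 0.0199 0.0042] turn -0.025
time: 3.35
eef_pos: [0.4857, -0.0794, 0.1563]
tool_rot: [-3.138, 0.006, 0.309]
ft_force: [0.3, -0.6, -0.3]
width: 0.0644
3.35 [ 0.4857 -0.0794  0.1563] [-3.138  0.006  0.309] [ 0.3 -0.6 -0.3] shift [0.0018 0.0112 0.1263] turn -0.001
```

```bash
python3 -m handwheel '[[0.7,0.001,0.011,0.03,0],[0.7,0,0,0.035,0],[0.7,0,0,0.03,0],[0.7,0,0,0.02,0],[0.7,0,0,0.012,0],[0.7,0,0,0,0],[0.7,0,0,0,0]]'; python3 go.py .4736 -.0388 .03 .31
```

```text
time: 4.05
eef_pos: [0.493, -0.0892, 0.0335]
tool_rot: [3.141, -0.001, 0.31]
ft_force: [1.4, -0.4, 0.6]
width: 0.0643
4.05 [ 0.493  -0.0892  0.0335] [ 3.141e+00 -1.000e-03  3.100e-01] [ 1.4 -0.4  0.6] shift [-0.0031 -0.0539  0.0035] turn -0.0
```

```bash
python3 -m handwheel '[[0.7,-0.002,-0.006,0.003,0],[0.7,0,-0.006,0,0],[0.7,0,-0.005,0,0],[0.7,0,-0.005,0,0],[0.7,0,-0.005,0,0],[0.7,0,-0.005,0,0],[0.7,0,-0.005,0,0],[0.7,0,-0.005,0,0],[0.7,0,-0.005,0,0],[0.7,0,0,0,0]]'; python3 go.py .4736 -.0388 .03 .31
```

```text
time: 5.05
eef_pos: [0.4753, -0.0439, 0.0295]
tool_rot: [-3.141, 0.0, 0.311]
ft_force: [-0.3, 0.6, -0.2]
width: 0.0643
5.05 [ 0.4753 -0.0439  0.0295] [-3.141  0.     0.311] [-0.3  0.6 -0.2] shift [-0.     -0.0054 -0.0005] turn 0.001
```

```bash
python3 -m handwheel '[[0.7,0,-0.002,0,0],[0.7,0,-0.002,0,0],[0.7,0,-0.002,0,0],[0.7,0,0,0,0],[0.7,0,0,0,0]]'; python3 go.py .4736 -.0388 .03 .31
python3 - <<'E'
from h import *
C=cam('wrist');cv2.imwrite('pics/w2.png',cams.snapshot('wrist'))
E
```

```text
time: 5.55
eef_pos: [0.4739, -0.0392, 0.0296]
tool_rot: [3.141, -0.0, 0.31]
ft_force: [0.4, -0.4, 0.1]
width: 0.0643
5.55 [ 0.4739 -0.0392  0.0296] [ 3.141 -0.     0.31 ] [ 0.4 -0.4  0.1] shift [-0.0002 -0.0005 -0.0004] turn -0.0
```

View pics/w2.png

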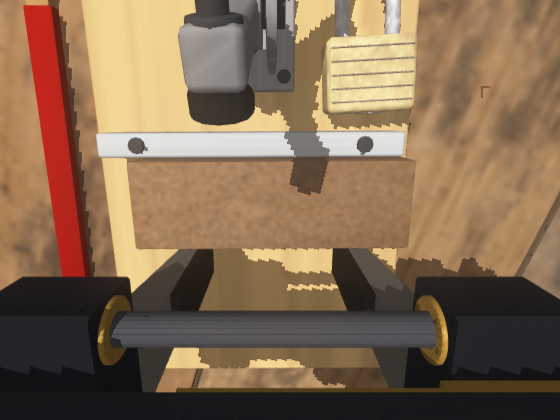

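```bash
python3 -m handwheel '[[0.7,0,-0.002,0,0],[0.7,0,-0.002,0,0],[0.7,0,0,0,0],[0.7,0,0,0,0]]';python3 -m handwheel '[[0.7,0,-0.002,0,0],[0.7,0,-0.001,0,0],[0.7,0,0,0,0],[0.7,0,0,0,0]]'
```

```text
time: 6.0
eef_pos: [0.4738, -0.0389, 0.03]
tool_rot: [3.137, -0.0, 0.309]
ft_force: [3.4, -10.3, 1.8]
width: 0.0644
time: 6.4
eef_pos: [0.4738, -0.0387, 0.0304]
tool_rot: [3.134, -0.001, 0.308]
ft_force: [5.1, -17.5, 1.3]
width: 0.0642
```

```bash
python3 -m handwheel '[[0.7,0,-0.002,0,0],[0.7,0,0,0,0]]'
python3 - <<'E'
from h import *
C=cam('wrist');im=cams.snapshot('wrist');cv2.imwrite('pics/w3.png',im)
cv2.imwrite('pics/c3.png',cv2.resize(im[110:260,80:430],None,fx=2.2,fy=2.2,interpolation=cv2.INTER_CUBIC))
ax=1.881;c=np.array([.4538,-.0095]);J=np.array([[np.cos(ax),np.sin(ax)],[-np.sin(ax),np.cos(ax)]])
for z,p in((.034,[(98,157),(404,157)]),(.05,[(129,158),(414,158),(408,247),(136,248)])):print(((ray(C,p,z)[:,:2]-c)@J.T).round(4).tolist())
E
```

```text
time: 6.6
eef_pos: [0.4737, -0.0387, 0.0306]
tool_rot: [3.131, -0.001, 0.307]
ft_force: [5.7, -21.6, 2.4]
width: 0.0643
[[0.0192, 0.0757], [0.0186, -0.0748]]
[[0.0203, 0.0537], [0.0199, -0.0731], [-0.0223, -0.0746], [-0.0224, 0.0551]]
```

View pics/c3.png

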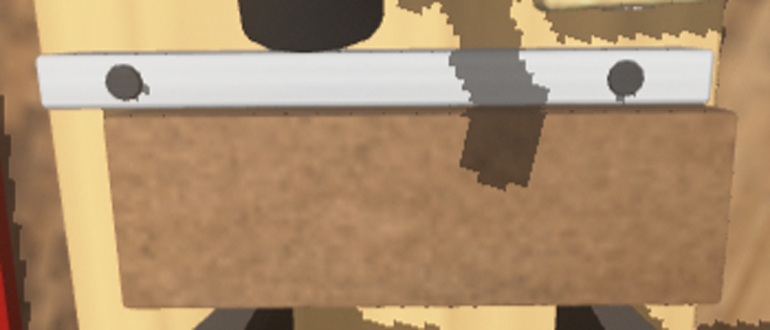

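```bash
python3 -m handwheel '[[0.7,0,0.008,0,0],[0.7,0,0.015,0,0],[0.7,0,0.015,0,0],[0.7,0,0,-0.03,0],[0.7,0,0,-0.04,0],[0.4,0,0,-0.04,0],[0,0,0,-0.04,0],[0,0,0,-0.03,0],[0,0,0,0,0]]'; python3 go.py .4035 .1476 .21 .31
python3 - <<'E'
from h import *
cv2.imwrite('pics/w4.png',cams.snapshot('wrist'))
E
```

```text
time: 7.55
eef_pos: [0.485, -0.0663, 0.2134]
tool_rot: [3.138, -0.006, 0.31]
ft_force: [0.3, 0.2, -0.8]
width: 0.0345
7.55 [ 0.485  -0.0663  0.2134] [ 3.138 -0.006  0.31 ] [ 0.3  0.2 -0.8] shift [-0.0124 -0.2285  0.0025] turn 0.0
```

View pics/w4.png

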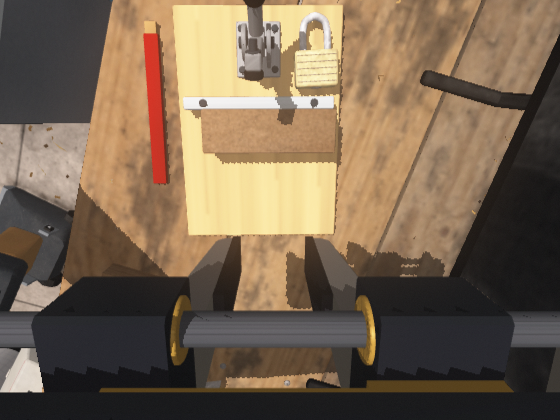

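```bash
python3 -m handwheel '[[0,-0.002,-0.03,0,0],[0,-0.002,-0.035,0,0],[0,-0.002,-0.035,0,0],[0,-0.002,-0.035,0,0],[0,-0.002,-0.035,0,0],[0,-0.002,-0.035,0,0],[0,0,-0.02,0,0],[0,0,0,0,0],[0,0,0,0,0]]'; python3 go.py .4035 .1476 .122 .31
```

```text
time: 8.5
eef_pos: [0.4018, 0.1434, 0.2084]
tool_rot: [-3.141, 0.002, 0.311]
ft_force: [0.6, 0.6, -0.2]
width: 0.0004
8.5 [0.4018 0.1434 0.2084] [-3.141e+00  2.000e-03  3.110e-01] [ 0.6  0.6 -0.2] shift [ 0.0031 -0.0034  0.0864] turn 0.001
```

```bash
python3 -m handwheel '[[0,0.003,-0.004,0.02,0],[0,0,0,0.03,0],[0,0,0,0.03,0],[0,0,0,0.006,0],[0,0,0,0,0],[0,0,0.008,0,0],[0,0,0.008,0,0],[0,0,0.008,0,0],[0,0,0.008,0,0],[0,0,0,0,0]]'; python3 go.py .4294 .0667 .122 .31
```

```text
time: 9.5
eef_pos: [0.4165, 0.12, 0.1254]
tool_rot: [-3.139, -0.007, 0.31]
ft_force: [2.5, 5.5, -0.7]
width: 0.0006
9.5 [0.4165 0.12   0.1254] [-3.139 -0.007  0.31 ] [ 2.5  5.5 -0.7] shift [-0.004   0.0547  0.0033] turn -0.0
```

```bash
python3 -m handwheel '[[0,-0.001,0.008,0,0],[0,-0.001,0.008,0,0],[0,-0.001,0.008,0,0],[0,0,0.008,0,0],[0,0,0.008,0,0],[0,0,0.008,0,0],[0,0,0,0,0]]'; python3 go.py .4294 .0667 .122 .31
```

```text
time: 10.2
eef_pos: [0.4259, 0.0694, 0.1233]
tool_rot: [3.141, 0.001, 0.307]
ft_force: [0.5, 0.6, -0.5]
width: 0.0007
10.2 [0.4259 0.0694 0.1233] [3.141e+00 1.000e-03 3.070e-01] [ 0.5  0.6 -0.5] shift [0.0025 0.0036 0.0013] turn -0.003
```

Probably snapped over; nudge slightly further, then retreat back and up, and look.

```bash
python3 -m handwheel '[[0,0,0.006,0,0],[0,0,0,0,0],[0,0,-0.03,0,0],[0,0,-0.04,0,0],[0,0,-0.03,-0.02,0],[0,0,0,-0.04,0],[0,0,0,-0.04,0],[0,0,0,-0.03,0],[0,0,0,0,0]]'
python3 - <<'E'
from h import *
print(manip.get_obs()['ft_force'])
a=cams.snapshot('scene');t=cams.snapshot('top');cv2.imwrite('pics/t5.png',t)
f=lambda i,x,y,:cv2.resize(i[y:y+100,x:x+100],(400,400),interpolation=cv2.INTER_CUBIC)
cv2.imwrite('pics/c5.png',np.hstack([f(a,215,185),f(t,235,170)]))
cv2.imwrite('pics/w5.png',cams.snapshot('wrist'))
E
```

```text
time: 11.1
eef_pos: [0.3992, 0.1623, 0.2571]
tool_rot: [3.14, -0.007, 0.31]
ft_force: [0.3, -0.9, -0.7]
width: 0.0001
[ 0.29340786 -0.93999465 -0.7307593 ]
```

View pics/c5.png

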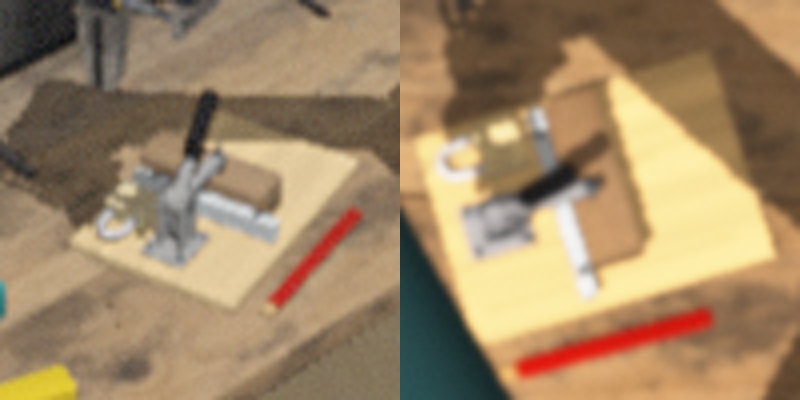

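Run:
```python
from h import *
C=cam('top');c=np.array([.4538,-.0095]);ax=1.881;e=np.array([np.cos(ax),np.sin(ax)]);P=lambda x,z:np.r_[c+x*e,z]
for n,p in(('tip closed',P(.021,.14)),('tip upright',P(.075,.157)),('pad',P(.003,.05))):print(n,proj(C,p),'crop',(proj(C,p)-[235,170])*4+[400,0],'scene crop',(proj(cam('scene'),p)-[215,185])*4)
```

```text
tip closed [[275.58418822 213.53493023]] crop [[562.33675287 174.13972094]] scene crop [[204.54002006  95.47161141]]
tip upright [[257.06790242 217.93307707]] crop [[488.27160969 191.73230826]] scene crop [[172.57269774 111.22521445]]
pad [[281.49974929 217.07982767]] crop [[585.99899716 188.31931066]] scene crop [[213.47962564 164.89863607]]
```

View pics/w5.png

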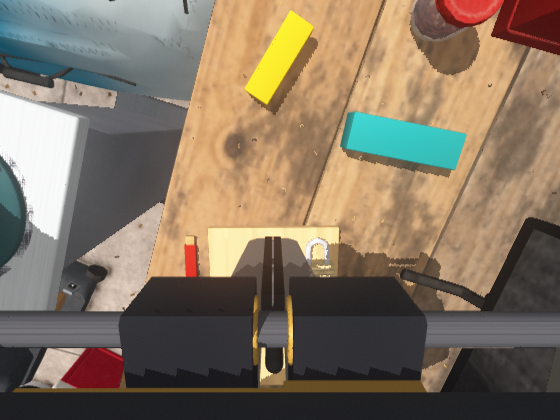

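The handle tip shows at the predicted closed position in both views, around (562–575, 170) in the top crop and (205, 95) in the scene crop. The foot is on the wood, and the padlock and pencil haven't moved.

```bash
python3 -m handwheel '[[0,0,0,0,0],[0,0,0,0,0]]'; python3 -c "
from rig import manip
print(manip.sign_off())"
```

```text
time: 11.45
eef_pos: [0.3964, 0.1608, 0.2524]
tool_rot: [-3.141, 0.002, 0.31]
ft_force: [-0.0, -0.6, -0.2]
width: 0.0006
the job is handed in; nothing more can be done
None
```

The block is seated against the fence, the clamp is closed on it, and I handed the job in at 11.5 s. I pushed the block with the two open fingertips until the fence stopped it, at about 22 N. I then backed off, moved behind the handle with the fingers shut, and pushed the lever past centre until it snapped over.

- **Seating:** Viewed from close by under the final push, the block's front edge was at jig x ≈ 20 mm along its whole length, flush with the fence. It sits about 10 mm towards jig -y, so that end is only about 1 mm inside the fence's end. I left it there.
- **Clamp:** In the top and scene views the handle tip is where the closed lever should put it, within a few pixels. The foot appears to be on the wood. I checked this by picture only and did not measure the clamping force.
- **Other objects:** The padlock and pencil look unmoved. I did not compare the other bench objects before and after, but the arm went nowhere near them at a low height.
- **Robot:** At hand-in the arm was clear of everything, and the wrist force was close to zero.

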